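# Scoop the walnuts out of the mixed nuts

### The arm

A 7-joint arm with a two-finger parallel gripper is mounted at the origin on a cart in front of the work surface, level with it; the furniture and walls round the work are solid. World frame = base frame: x ahead of the robot, y to its left, z up, the work surface at z = 0. Lengths are in m, angles in rad, forces in N, time in s.
With the tool pointing down it reaches from about 0.35 to 0.9 m from the base axis. Payload 19.9 kg.
Tool frame: the origin (TCP) lies between the finger pads; the fingertips stand 19 mm ahead of it and the grasp point (between the pads) is the TCP; z points along the fingers, y is the line along which they close (so a half turn about z gives the same grasp; the last joint's range is limited). The gripper opens to 94 mm and grips with 3 to 60 N. Pads are 16 mm wide; open, the fingers measure 119 mm over their backs; the gripper's body (75 mm by 177 mm) begins 78 mm behind the grasp point.
Start: joints at [1.288, 0.417, -0.01, 1.614, 0.005, 1.111, -0.053], TCP at [0.15, -0.607, 0.224] pointing down, gripper open.
Joint ranges: [-2.81, 2.81], [-0.39, 2.02], [-1.27, 1.25], [0.06, 2.57], [-1.19, 4.33], [0.19, 2], [-2.82, 2.82]. Speed limits (rad/s): [1.89, 1.89, 2.39, 2.39, 3.01, 3.01, 3.01].

### API

Orientations are given as a 3x3 rotation matrix whose columns are the frame's x, y, z axes.
In Python, from rig import robot gives the robot as it stands. Calls block until the motion is done:
- robot.move_ptp(position, orientation): joint-space move of the TCP to a pose.
- robot.move_linear(position, velocity=0.15, frame=None, threshold=None): straight line of the TCP; frame=None keeps the orientation; velocity is the mean speed in m/s. With threshold (N) it stops when the force on the tool has changed by that much, and returns True; else False.
- robot.goto_joints(angles): joint-space move.
- robot.gripper_to(opening): finger opening in m; the grip force is fixed at half the most; returns when the fingers have stopped.
- robot.pause(seconds).
- robot.ik(position, orientation): joint angles nearest the present ones, or None.
- robot.get_state(): the state.
- robot.grab_frame(name): name is "scene" or "top" or "wrist"; returns the picture (480x640x3 uint8, red, green, blue); there is no depth.
- robot.camera_info(name): a dict with "fx", "fy", "cx", "cy" (pixels), "dist" ([k1, k2, p1, p2, k3] as OpenCV has them; the pictures are not rectified), "rvec" (rotation vector, rad) and "tvec" (3), from world to camera coordinates, as OpenCV has them. Camera axes: x right, y down, z forward; pixel columns grow to the right and rows downward; lengths in m; the calibration is good to about 2 mm. A picture is of the moment at which its call begins: read the wrist's pose just before it. camera_info takes no time and is no camera call; for the wrist camera it gives the pose at the moment of the call.
A pose or a line that the arm cannot do raises robot.PlanningError and nothing moves.
- robot.sign_off(): hands the job in; it is judged then, once.
The state is a dict: "time": time; "qpos": joint angles; "joint_vel": joint speeds; "effort": joint torques, N m; "ee_pos": TCP position; "tool_rot": TCP orientation; "force": force on the tool from outside, world axes, zero at the start; "moment": the same for the moment, N m; "opening": finger opening in m; "grasp_force": force on a finger pad.
Only numpy, scipy, OpenCV 4.12 (cv2) and the standard library are available. Lean on these libraries where they do the work, as an engineer would, in place of code of your own. Each camera call takes 0.05 s, during which the arm holds its last target. There are 200 camera calls.

### The job

Walnuts and hazelnuts got mixed in the baking tin: with the slotted scoop, lift out the three walnuts, letting every hazelnut drop back through the slots into the tin, and tip the walnuts from low down into the white bowl. Touch the nuts only with the scoop, never with the gripper, then stand the scoop level on the chopping board again and let go. Leave the bowl upright where it is and do not disturb the mill, the carton or the jar.

Things in the scene. Friction and masses are not known exactly. Their poses are not given: they have to be found in the camera images.
- scoop: slotted sheet-steel scoop with a black handle, loose, about 0.25 kg, standing level on the chopping board. Origin: under the middle of its flat bed, on the plane it stands on; +x forward out of the open mouth, z up. 204 mm long (x = -156 to +48 mm), 104 mm wide over the cheeks at the back (94 mm across the bed), 91 mm high; centre of mass about 40 mm behind the origin. Bed, mouth and handle: see its points
- scoop_bed (a point): over the bed where the load lies, x = -12, z = 20 mm in the scoop's frame. Bed: four bars 5 mm wide, 3 mm thick along x at y = -42, -14, 14, 42 mm, so three slots 23 mm wide, open in front; flat from the tips to x = -54 mm, then bent up into a back 48 mm high (x = -58 to -65 mm), open between the bars below z = 34 mm. Solid flared cheeks at the sides, 0 high at x = +40, 48 mm at the back
- scoop_mouth (a point): middle of the four free bar tips, x = +48, z = 1.5 mm in the scoop's frame
- scoop_grip (a point): inside the level handle, x = -94, z = 78 mm in the scoop's frame: a good place to pinch across, along the scoop's y. The handle is 20 mm wide, 26 mm high, and runs from x = -64 to -156 mm; its end by the back stands on a steel neck
- tin: dark rectangular baking tin, does not move. Origin: centre of its underside; x along its length, towards the end where the nuts lie, z up. Flat inner floor 290 x 103 mm (x = -145 to +145 mm), 3 mm above the underside; the end walls lean outward 16 degrees, the side walls 6, to a rolled rim 44 mm high, 325 x 126 mm outside. At the start the nuts lie between x = -16 and +141 mm; the rest of the floor is empty
- tin_end (a point): on the inner floor, at the foot of the end wall on the nuts' side, mid-width: x = +145, z = 3 mm in the tin's frame
- chopping_board: wooden chopping board 300 x 200 x 22 mm, does not move. Origin: centre of its underside; its top is 22 mm above
- bowl: white ceramic bowl, loose, about 0.45 kg, 170 mm wide at the rim, 60 mm high, wall 4 mm, foot 77 mm wide. Origin: centre of its underside, z up
- walnut1: walnut in its shell, a rough tan ball 38 x 35 x 35 mm, about 16 g, too big for the scoop's slots; rolls easily. Origin: its centre
- walnut2: walnut in its shell, a rough tan ball 38 x 35 x 35 mm, about 16 g, too big for the scoop's slots; rolls easily. Origin: its centre
- walnut3: walnut in its shell, a rough tan ball 38 x 35 x 35 mm, about 16 g, too big for the scoop's slots; rolls easily. Origin: its centre
- hazelnut1: hazelnut in its shell, a smooth brown ball 17 x 17 x 18 mm, about 10 g, small enough to fall through the scoop's slots. Origin: its centre
- hazelnut2: hazelnut in its shell, a smooth brown ball 17 x 17 x 18 mm, about 10 g, small enough to fall through the scoop's slots. Origin: its centre
- hazelnut3: hazelnut in its shell, a smooth brown ball 17 x 17 x 18 mm, about 10 g, small enough to fall through the scoop's slots. Origin: its centre
- hazelnut4: hazelnut in its shell, a smooth brown ball 17 x 17 x 18 mm, about 10 g, small enough to fall through the scoop's slots. Origin: its centre
- hazelnut5: hazelnut in its shell, a smooth brown ball 17 x 17 x 18 mm, about 10 g, small enough to fall through the scoop's slots. Origin: its centre
- pepper_mill: bystander: wooden pepper mill, 58 mm thick, 170 mm tall, loose, standing near the work. Origin: centre of its foot
- carton: bystander: white and blue food carton 50 x 74 mm, 122 mm tall, loose, standing near the work. Origin: centre of its foot
- jar: bystander: glass jar with a green screw lid, 68 x 74 mm, 84 mm tall, loose, standing near the work. Origin: centre of its foot
Not all that is in view belongs to the job. There is more than one size of the bowl; the one meant has the size given above.

How it is judged:
By the outcome, as a careful person would: the job done as asked, in the order asked, and still so for the second after the job is handed in, with the robot touching nothing.
It also fails if it takes over 58 s, if anything falls off the work surface, if the arm or the gripper's body presses on something with over 40 N, if the wrist force passes 120 N, or if a joint passes its speed limit or range.

## Working session

There is one attempt and no reset: what is moved stays moved. The work goes in short steps, each a Python script; the robot and the scene stay as the last script left them, time stands still between calls to the robot, and variables do not carry over. Pictures are saved under pics/ and viewed, at most 10 in all, crops included, and the job is handed in when it is done.

```bash
ls; mkdir -p pics; python3 - <<'E'
from rig import robot
import cv2
for n in ("scene","top"):
    cv2.imwrite(f"pics/{n}0.png",robot.grab_frame(n)[:,:,::-1]); print(n,robot.camera_info(n))
s=robot.get_state(); print(s)
E
```

```text
pics
scene {'fx': 435.36040928565313, 'fy': 435.36040928565313, 'cx': 320.71830425167246, 'cy': 239.07370721839717, 'dist': array([0.02031073, 0.        , 0.        , 0.        , 0.        ]), 'rvec': array([ 1.12800962, -2.23892771,  1.12968718]), 'tvec': array([0.38167489, 0.29184185, 1.18261284])}
top {'fx': 564.4025892039008, 'fy': 564.4025892039008, 'cx': 329.42627711877924, 'cy': 236.05292360761118, 'dist': array([-0.02890442,  0.        ,  0.        ,  0.        ,  0.        ]), 'rvec': array([ 2.20044157, -2.15345745,  0.11251123]), 'tvec': array([0.06222025, 0.47650177, 1.46704724])}
{'time': 0.1, 'qpos': array([ 1.28751168,  0.41790325, -0.01026033,  1.61408947,  0.00469856,
        1.11067974, -0.05303299]), 'joint_vel': array([ 3.51112460e-03, -1.07594034e-03,  4.25952238e-04, -1.28152028e-03,
       -2.93220172e-04,  2.97361616e-05, -1.18939054e-03]), 'effort': array([ 2.49832665e-03, -8.52578402e+01,  6.40356950e-01, -4.26698613e+01,
       -4.88956715e-02,  1.63431274e-02,  8.08725963e-05]), 'ee_pos': array([ 0.1495424 , -0.60653577,  0.22390521]), 'tool_rot': array([[ 9.70927696e-01,  2.39372695e-01, -3.48541673e-04],
       [ 2.39372928e-01, -9.70927189e-01,  9.97759506e-04],
       [-9.95722043e-05, -1.05218378e-03, -9.99999441e-01]]), 'force': array([-0.49406972,  0.09826599, -0.12037485]), 'moment': array([0.03447461, 0.02493465, 0.01929616]), 'grasp_force': 0.0, 'opening': 0.0941177981401252}
```

View pics/scene0.png

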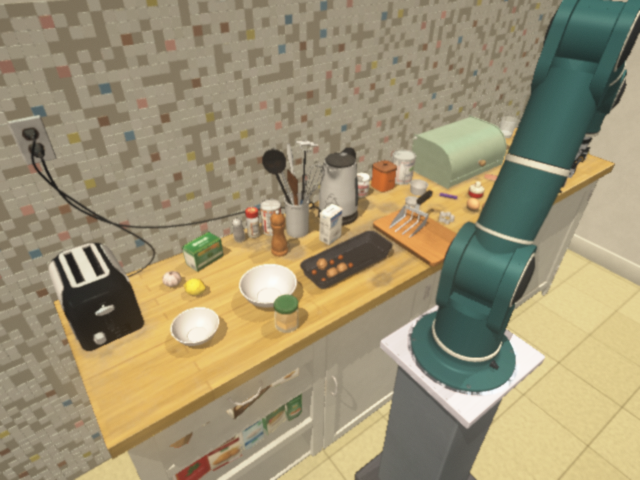

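View pics/top0.png

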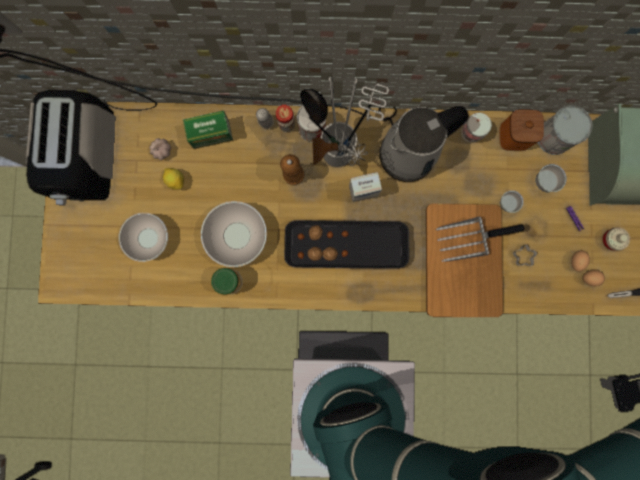

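Top view: two white bowls, one at (234,234), about 66 px wide, and one at (144,237), about 50 px. At roughly 400 px/m, 170 mm is 66 px, so the large one fits. Tin at about (347,245) with the nuts at its left end. Scoop on the board at (480,235), mouth to the left. Mill (291,168), carton (366,186), jar (225,281).

```bash
cat > h.py <<'E'
import numpy as np, cv2
from rig import robot
def ray(ci,uv,z):
    K=np.array([[ci['fx'],0,ci['cx']],[0,ci['fy'],ci['cy']],[0,0,1]])
    p=cv2.undistortPoints(np.float64(uv).reshape(-1,1,2),K,ci['dist'])[:,0]
    R=cv2.Rodrigues(ci['rvec'])[0]; c=-R.T@ci['tvec']
    d=np.c_[p,np.ones(len(p))]@R
    return c+d*((z-c[2])/d[:,2])[:,None]
def mask_cnts(m,amin=5):
    c,_=cv2.findContours(m.astype(np.uint8),cv2.RETR_EXTERNAL,cv2.CHAIN_APPROX_NONE)
    return sorted([k for k in c if cv2.contourArea(k)>=amin],key=cv2.contourArea,reverse=True)
E
python3 - <<'E'
from h import *
np.set_printoptions(precision=4,suppress=True)
im=cv2.imread('pics/top0.png'); ci=robot.camera_info('top')
hsv=cv2.cvtColor(im,cv2.COLOR_BGR2HSV); V=hsv[...,2];S=hsv[...,1]
def roi(m,x0,y0,x1,y1):
    o=np.zeros_like(m);o[y0:y1,x0:x1]=m[y0:y1,x0:x1];return o
# tin rim
c=mask_cnts(roi(V<75,275,210,420,280))[0]
bp=ray(ci,cv2.boxPoints(cv2.minAreaRect(c)),.044)[:,:2]
print('tin box',bp,'c',bp.mean(0),np.linalg.norm(np.diff(bp,axis=0),axis=1))
# bowls
for r in ((195,195,272,272),(115,208,172,266)):
    c=mask_cnts(roi((S<60)&(V>120),*r))[0]
    w=ray(ci,c[:,0],.06)[:,:2]; (cx,cy),rad=cv2.minEnclosingCircle(np.float32(w)); print('bowl',cx,cy,'diam',2*rad)
# handle
c=mask_cnts(roi(V<60,490,215,535,245))[0]
w=ray(ci,cv2.boxPoints(cv2.minAreaRect(c)),.11)[:,:2]; print('handle',w,w.mean(0))
# others
for n,uv,z in (('mill',(291,168),.16),('carton',(366,186),.122),('jar',(225,281),.084),('boardcorners',[(427,204),(503,207),(502,317),(427,315)],.022),('tips',[(439,227),(446,262)],.025),('back',[(482,218),(489,256)],.07)):
    print(n,ray(ci,uv,z)[:,:2].tolist())
# nuts
m=roi((hsv[...,0]<20)&(S>80)&(V>70),290,222,405,268)
for k in mask_cnts(m,4): M=cv2.moments(k); print('nut',cv2.contourArea(k),ray(ci,(M['m10']/M['m00'],M['m01']/M['m00']),.015)[0,:2])
cv2.imwrite('pics/crop0.png',np.hstack([cv2.resize(im[205:275,275:415],None,fx=3,fy=3,interpolation=3),cv2.resize(im[205:275,425:545],None,fx=3,fy=3,interpolation=3)]))
E
```

```text
tin box [[ 0.5124  0.1893]
 [ 0.5198 -0.1395]
 [ 0.3945 -0.1405]
 [ 0.3875  0.1857]] c [0.4536 0.0238] [0.3289 0.1253 0.3262]
bowl 0.4728054106235504 0.31978273391723633 diam 0.16942629218101501
bowl 0.45941969752311707 0.5516276955604553 diam 0.12585404515266418
handle [[ 0.4909 -0.3247]
 [ 0.5087 -0.4124]
 [ 0.4906 -0.4155]
 [ 0.4728 -0.3279]] [ 0.4907 -0.3701]
mill [[0.6253624764607284, 0.17005289745786267]]
carton [[0.5924579474011535, -0.01494821976586129]]
jar [[0.3501938023800936, 0.3324442016246214]]
boardcorners [[0.5664276603629773, -0.18523943220074912], [0.5631070862192057, -0.3888063692346889], [0.27205406374518704, -0.3840619974595192], [0.27355466128857986, -0.18675852096075957]]
tips [[0.5052270313417866, -0.21681979977942084], [0.4129881461906346, -0.23558069835031775]]
back [[0.5258293168151558, -0.31876718639643037], [0.4282653569510178, -0.3363589888905706]]
nut 251.0 [0.4292 0.0922]
nut 124.5 [0.4844 0.1116]
nut 17.0 [0.4312 0.0327]
nut 17.0 [0.4834 0.0326]
nut 16.5 [0.4243 0.149 ]
nut 15.5 [0.474  0.1499]
nut 15.0 [0.4799 0.073 ]
```

View pics/crop0.png

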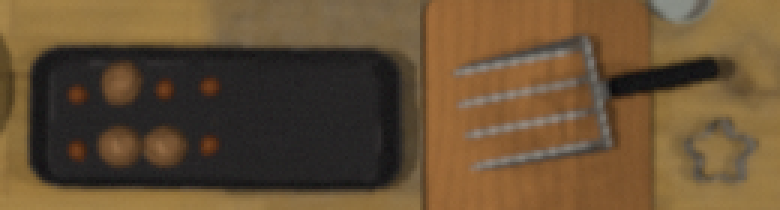

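The large bowl at (234,234) measures 169 mm across the rim; the other measures 126 mm. So the large one is meant. The crop shows the tin with 3 walnuts and 5 hazelnuts at its left end, and the scoop turned about 12° from the tin's axis. Next I check reach for the whole sequence.

```bash
cat >> h.py <<'E'
from scipy.spatial.transform import Rotation as Ro
SGN=1; G=np.array([-.088,0,.078])   # grip in scoop frame
def Rs(yaw,pitch):  # pitch>0: nose up; degrees
    return Ro.from_euler('ZY',[yaw,-pitch],degrees=True).as_matrix()
def tool(org,yaw,pitch=0,sgn=None,ref=(0,0,0)):
    """TCP pose which puts scoop-frame point ref at world point org"""
    s=SGN if sgn is None else sgn
    R=Rs(yaw,pitch); T=R@np.diag([s,-s,-1.])
    return np.array(org)+R@(G-np.array(ref)), T
TIN=np.array([.4536,.0238]); TYAW=91.3
td=np.array([np.cos(np.radians(TYAW)),np.sin(np.radians(TYAW))])
def tinp(x,z,y=0): # world point from tin frame
    p=TIN+td*x+np.array([-td[1],td[0]])*y; return np.array([p[0],p[1],z])
BOWL=np.array([.4728,.3198])
SC=np.array([.4675,-.262,.022]); SYAW=102.
E
python3 - <<'E'
from h import *
np.set_printoptions(precision=2,suppress=True)
tip=(.048,0,.0015); heel=(-.054,0,0)
for s in (1,-1):
  for n,a in dict(look=(SC+[0,0,.2],SYAW,0,s),grasp=(SC,SYAW,0,s),tin0=(tinp(-.078,.004),TYAW,0,s),tin1=(tinp(.09,.004),TYAW,0,s),lift=(tinp(.09,.1),TYAW,20,s),
    p0=([*(BOWL-[0,.01]),.075],TYAW,0,s,tip),p25=([*(BOWL-[0,.01]),.06],TYAW,-25,s,tip),p40=([*(BOWL-[0,.01]),.06],TYAW,-40,s,tip),p55=([*(BOWL-[0,.01]),.05],TYAW,-55,s,tip)).items():
    p,T=tool(*a); q=robot.ik(p,T); print(s,n,p,q)
E
```

```text
1 look [ 0.49 -0.35  0.3 ] [ 0.93  0.34 -0.46  1.58  0.16  1.26  0.65]
1 grasp [ 0.49 -0.35  0.1 ] [ 0.9   0.55 -0.43  1.77  0.28  0.88  0.55]
1 tin0 [ 0.46 -0.14  0.08] [ 0.71  0.42 -0.55  2.07  0.32  0.74 -0.03]
1 tin1 [0.45 0.03 0.08] [ 0.64  0.48 -0.91  2.12  0.54  0.79 -0.59]
1 lift [0.45 0.   0.14] [ 0.75  0.35 -0.69  2.07 -0.17  0.85  0.23]
1 p0 [0.48 0.17 0.15] [ 0.4   0.48 -1.01  1.95  0.49  0.98 -0.82]
1 p25 [0.47 0.22 0.19] [-0.13  0.53 -0.75  1.75  0.65  1.4  -1.09]
1 p40 [0.47 0.25 0.21] [-0.07  0.92 -1.22  1.58  1.    1.97 -1.41]
1 p55 [0.47 0.29 0.21] [-0.57  0.81 -0.55  1.43  0.79  1.93 -1.23]
-1 look [ 0.49 -0.35  0.3 ] [ 0.54  0.31  0.04  1.59 -0.01  1.24 -2.35]
-1 grasp [ 0.49 -0.35  0.1 ] [ 0.47  0.51  0.13  1.79 -0.08  0.84 -2.29]
-1 tin0 [ 0.46 -0.14  0.08] [-0.61  0.63  1.08  2.11 -0.76  0.86 -2.18]
-1 tin1 [0.45 0.03 0.08] [ 0.76  0.57 -1.08  2.12  0.68  0.86  2.43]
-1 lift [0.45 0.   0.14] [ 0.34  0.28 -0.21  2.08 -0.38  0.88 -2.73]
-1 p0 [0.48 0.17 0.15] [ 0.45  0.52 -1.08  1.95  0.54  1.    2.28]
-1 p25 [0.47 0.22 0.19] [ 0.08  0.68 -1.09  1.74  0.82  1.54  1.91]
-1 p40 [0.47 0.25 0.21] [-0.13  0.84 -1.09  1.59  0.93  1.89  1.79]
-1 p55 [0.47 0.29 0.21] [-0.57  0.81 -0.55  1.43  0.79  1.93  1.92]
```

```bash
python3 - <<'E'
from h import *
p,T=tool(SC+[0,0,.17],SYAW); robot.move_ptp(p,T)
np.set_printoptions(precision=4,suppress=True)
im=robot.grab_frame('wrist'); ci=robot.camera_info('wrist'); cv2.imwrite('pics/w1.png',im[:,:,::-1])
print(robot.get_state()['time'],robot.get_state()['ee_pos'],ci)
E
```

```text
1.725 [ 0.4849 -0.3493  0.2697] {'fx': 355.56880075077214, 'fy': 355.56880075077214, 'cx': 323.60321586585695, 'cy': 239.51032598088304, 'dist': array([0.0172, 0.    , 0.    , 0.    , 0.    ]), 'rvec': array([-2.8809, -0.2983, -0.0373]), 'tvec': array([-0.4035, -0.4639,  0.3255])}
```

View pics/w1.png

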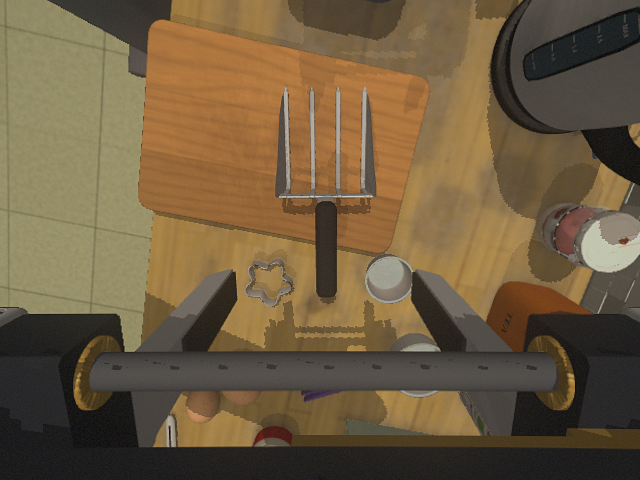

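The wrist view shows the scoop square to the tool: bar tips at (287,90), (312,90), (338,90) and (364,90), handle top from (326,202) to (326,296). The small cup and the cutter stand clear of the finger paths.

```bash
python3 - <<'E'
from h import *
np.set_printoptions(precision=4,suppress=True)
im=cv2.imread('pics/w1.png'); ci=robot.camera_info('wrist')
m=np.zeros(im.shape[:2],bool); m[204:300,305:350]=(im.max(2)<70)[204:300,305:350]
c=mask_cnts(m)[0]; ys=c[:,0,1]; print(cv2.boundingRect(c),cv2.minAreaRect(c))
a=c[(ys<225),0].mean(0); 
rows=[(r,np.where(m[r])[0].mean()) for r in range(208,290,4) if m[r].any()]
k=np.polyfit(*zip(*rows),1); print('line',k)
w=ray(ci,[(np.polyval(k,210),210),(np.polyval(k,285),285)],.113)[:,:2]
d=w[0]-w[1]; print('handle yaw',np.degrees(np.arctan2(d[1],d[0])),w)
x,y,ww,hh=cv2.boundingRect(c); butt=ray(ci,[(x+ww/2,y+hh-1)],.1)[0]; print('butt',butt)
t=ray(ci,[(287,89),(312,89),(338,89),(364,89)],.025)[:,:2]; print('tips',t, 'mid',t.mean(0),np.linalg.norm(t[0]-t[3]))
d=t.mean(0)-w[1]; print('yaw tips-handle',np.degrees(np.arctan2(d[1],d[0])))
u=d/np.linalg.norm(d); print('origin from tips',t.mean(0)-.048*u,'from butt',butt[:2]+.156*u)
E
```

```text
(315, 204, 22, 93) ((325.5, 250.0), (92.0, 21.0), 90.0)
line [  0.0047 324.8087]
handle yaw 102.17676037112835 [[ 0.4835 -0.3306]
 [ 0.4986 -0.4007]]
butt [ 0.502 -0.417  0.1  ]
tips [[ 0.4203 -0.227 ]
 [ 0.4461 -0.2215]
 [ 0.473  -0.2159]
 [ 0.4999 -0.2103]] mid [ 0.4598 -0.2187] 0.08127069647626402
yaw tips-handle 102.02331381576823
origin from tips [ 0.4698 -0.2656] from butt [ 0.4695 -0.2645]
```

```bash
sed -i 's/^SC=.*/SC=np.array([.4697,-.265,.022]); SYAW=102.1/' h.py; python3 - <<'E'
from h import *
np.set_printoptions(precision=4,suppress=True)
p,T=tool(SC,SYAW)
robot.move_ptp(p+[0,0,.06],T); robot.move_linear(p,.12,T); robot.gripper_to(0.0)
s=robot.get_state(); print(s['time'],s['opening'],s['grasp_force'],s['ee_pos']-p)
robot.move_linear(p+[0,0,.08],.12,T); f0=robot.get_state(); print(f0['force'],f0['moment'])
p1,T1=tool(tinp(-.076,.10),TYAW); robot.move_ptp(p1,T1)
for n in ('wrist','top'): cv2.imwrite(f'pics/{n}2.png',robot.grab_frame(n)[:,:,::-1])
s=robot.get_state(); print(s['time'],s['opening'],s['force'],s['moment'],s['ee_pos']-p1)
a=cv2.imread('pics/wrist2.png'); b=cv2.imread('pics/top2.png')[190:290,270:450]
b=cv2.resize(b,(432,240),interpolation=2); a=cv2.resize(a,(640,480))[:330]
o=np.zeros((572,640,3),np.uint8); o[:330]=a; o[332:572,:432]=b; cv2.imwrite('pics/c2.png',o)
E
```

```text
4.0167 0.019830267705916393 29.984942078590393 [-0.0001 -0.     -0.    ]
[ 0.4147  0.3415 -3.0618] [-0.1822 -0.1283  0.0754]
5.7917 0.020028649569179244 [ 0.1326 -0.181  -1.9329] [-0.218  -0.1468 -0.0009] [ 0.0002 -0.0011 -0.0002]
```

View pics/c2.png

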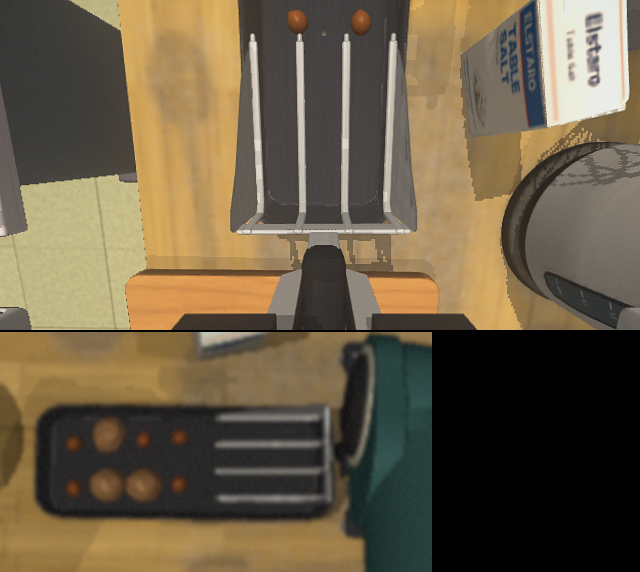

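The scoop is held straight, with bar tips in the wrist image at (253,37), (300,37), (347,37) and (393,37). It sits over the empty tin end, with hazelnuts ahead at (298,20) and (361,22). Next I check the held pitch and the tin's centre line from this picture.

```bash
python3 - <<'E'
from h import *
np.set_printoptions(precision=4,suppress=True)
ci=robot.camera_info('wrist'); s=robot.get_state()
K=np.array([[ci['fx'],0,ci['cx']],[0,ci['fy'],ci['cy']],[0,0,1]])
def proj(P): return cv2.projectPoints(np.float64(P).reshape(-1,1,3),ci['rvec'],ci['tvec'],K,ci['dist'])[0][:,0]
org=tinp(-.076,.10)
for pit in (0,-1,-2,-4):
    R=Rs(TYAW,pit); p,_=tool(org,TYAW); P=[p+R@(np.array([.048,y,.0015])-G) for y in (.042,.014,-.014,-.042)]
    print(pit,proj(P).round(1).tolist())
im=cv2.imread('pics/wrist2.png'); g=cv2.GaussianBlur(im,(3,3),0).max(2).astype(int)
for n in range(2,100,12):
    d=np.where(g[n,200:450]<100)[0]+200; gd=np.diff(g[n,:].astype(int))
    l=200+np.argmin(gd[200:265]); r=375+np.argmax(gd[375:430])
    w=ray(ci,[(l,n),(r,n)],.044); a=(w-np.array([*TIN,0]))[:,:2]
    print(n,l,r,'tin-frame x',(a@td),'lat',a@np.array([-td[1],td[0]]))
E
```

```text
0 [[251.5, 34.4], [298.7, 34.5], [345.9, 34.4], [393.2, 34.2]]
-1 [[252.4, 38.2], [299.1, 38.3], [345.7, 38.2], [392.3, 38.0]]
-2 [[253.3, 42.0], [299.4, 42.0], [345.4, 41.9], [391.5, 41.8]]
-4 [[254.9, 49.4], [299.9, 49.4], [344.9, 49.4], [389.9, 49.2]]
2 237 409 tin-frame x [0.009  0.0089] lat [ 0.0617 -0.0625]
14 238 408 tin-frame x [0.0014 0.0013] lat [ 0.0615 -0.0623]
26 238 407 tin-frame x [-0.0063 -0.0065] lat [ 0.062 -0.062]
38 239 390 tin-frame x [-0.0142 -0.0143] lat [ 0.0617 -0.0499]
50 256 388 tin-frame x [-0.0221 -0.0223] lat [ 0.0496 -0.0488]
62 240 388 tin-frame x [-0.0303 -0.0304] lat [ 0.062  -0.0492]
74 257 387 tin-frame x [-0.0385 -0.0387] lat [ 0.0497 -0.0488]
86 258 387 tin-frame x [-0.0469 -0.0471] lat [ 0.0493 -0.0492]
98 258 386 tin-frame x [-0.0555 -0.0556] lat [ 0.0498 -0.0488]
```

The tin pose agrees to within 0.5 mm and the scoop's droop is about 0.6°. Now lower and slide.

```bash
python3 - <<'E'
from h import *
np.set_printoptions(precision=3,suppress=True)
def st(n): s=robot.get_state(); print(n,round(s['time'],2),s['ee_pos'],s['force'],s['moment'])
p,T=tool(tinp(-.077,.012),TYAW); robot.move_linear(p,.12,T); st('above')
p,T=tool(tinp(-.077,.001),TYAW); h=robot.move_linear(p,.03,T,threshold=3); st(f'floor {h}')
z=robot.get_state()['ee_pos'][2]-.078
h0=z+.0007
p,T=tool(tinp(-.077,h0),TYAW); robot.move_linear(p,.03,T)
p,T=tool(tinp(.093,h0),TYAW); h=robot.move_linear(p,.07,T,threshold=10); st(f'slid {h} z={z:.4f}')
s=robot.get_state(); print('tin x of origin',((s['ee_pos'][:2]-TIN)@td)+.088)
for n in ('wrist',): cv2.imwrite(f'pics/{n}3.png',robot.grab_frame(n)[:,:,::-1])
E
```

```text
above 6.67 [ 0.458 -0.141  0.09 ] [ 1.045 -0.002 -2.529] [-0.178 -0.116 -0.005]
floor True 7.04 [ 0.458 -0.142  0.08 ] [-0.614  0.22   4.032] [0.004 0.08  0.082]
slid False z=0.0023 9.87 [0.453 0.029 0.081] [-0.432 -1.378 -2.272] [-0.208 -0.105  0.047]
tin x of origin 0.0928374668612359
```

View pics/wrist3.png

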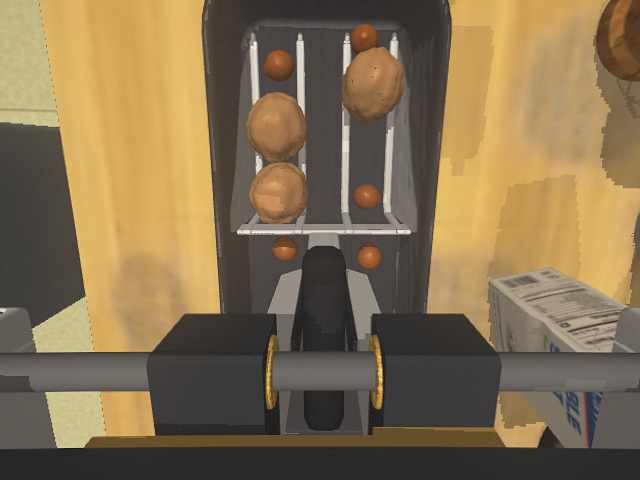

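The slide worked. Walnuts at (277,125) and (278,192) are in the left slot and one at (373,83) is in the right; two hazelnuts at (285,248) and (369,256) are already behind the scoop. Now tilt nose up, lift slowly and look.

```bash
python3 - <<'E'
from h import *
np.set_printoptions(precision=3,suppress=True)
def st(n): s=robot.get_state(); print(n,round(s['time'],2),s['ee_pos'],s['force'],s['moment'])
heel=(-.054,0,0); hx=.093-.054
for a in (5,10,15,20):
    p,T=tool(tinp(hx,.0035),TYAW,a,ref=heel); robot.move_linear(p,.03,T)
st('tilted')
p,T=tool(tinp(hx-.01,.035),TYAW,20,ref=heel); robot.move_linear(p,.05,T)
for d in (.004,-.004,.004,0):   # shake along x
    p,T=tool(tinp(hx-.01+d,.035),TYAW,20,ref=heel); robot.move_linear(p,.06,T)
robot.pause(.2); st('lifted')
cv2.imwrite('pics/w4.png',robot.grab_frame('wrist')[:,:,::-1])
E
```

```text
tilted 11.51 [0.454 0.005 0.065] [-0.386 -1.903 -0.648] [-0.842 -0.102  0.041]
lifted 13.58 [ 0.454 -0.006  0.097] [-0.89   0.313 -3.607] [-0.823 -0.077  0.105]
```

View pics/w4.png

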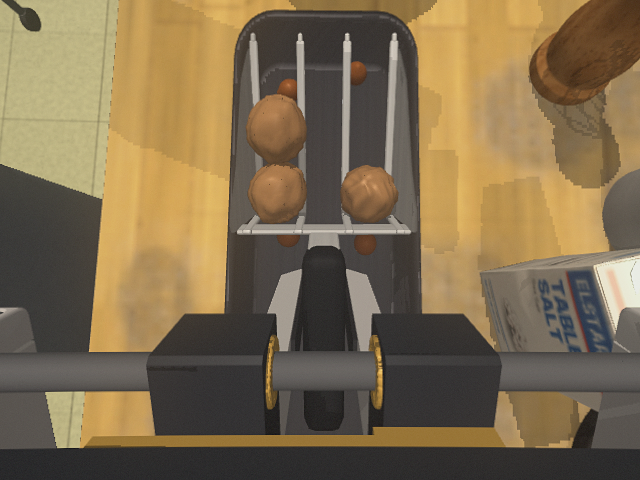

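Three walnuts are on the bed at (277,128), (278,192) and (369,193). Four hazelnuts are seen in the tin: (288,87), (358,72), (288,240), (366,243). The fifth is hidden, so I rise over the tin and check.

```bash
python3 - <<'E'
from h import *
np.set_printoptions(precision=3,suppress=True)
heel=(-.054,0,0); hx=.029
p,T=tool(tinp(hx,.10),TYAW,20,ref=heel); robot.move_linear(p,.10,T); robot.pause(.2)
a=robot.grab_frame('wrist')[:,:,::-1]; b=robot.grab_frame('scene')[:,:,::-1]
b=cv2.resize(b[200:310,280:410],None,fx=3,fy=3,interpolation=3)
a=a[:300,180:460]
o=np.zeros((330,680,3),np.uint8); o[:300,:280]=a; o[:330,285:675]=b; cv2.imwrite('pics/w5.png',o)
hsv=cv2.cvtColor(np.ascontiguousarray(a),cv2.COLOR_BGR2HSV)
for k in mask_cnts((hsv[...,0]<14)&(hsv[...,1]>150)&(hsv[...,2]>50),8):print(cv2.boundingRect(k))
print(robot.get_state()['time'])
E
```

```text
(170, 240, 16, 19)
(107, 237, 17, 16)
(171, 104, 8, 15)
14.7333
```

View pics/w5.png

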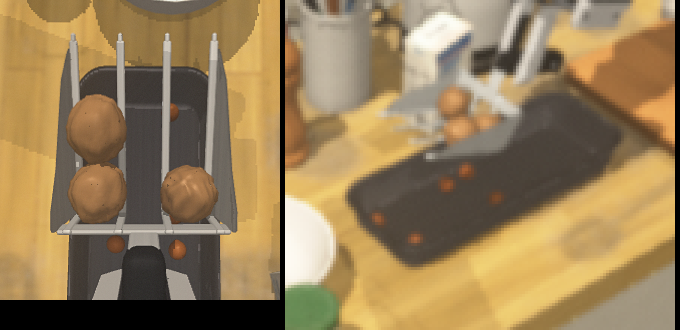

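The scene view shows all five hazelnuts back in the tin, at (378,218), (415,238), (447,184), (466,171) and (496,197). The three walnuts sit against the scoop's back. On to the bowl.

```bash
python3 - <<'E'
from h import *
tip=(.048,0,.0015); c=BOWL-[0,.022]
p,T=tool([*c,.125],TYAW,20,ref=tip); robot.move_linear(p,.16,T)
for a,z in ((10,.10),(0,.078),(-8,.068),(-16,.06),(-24,.054),(-32,.048),(-40,.045),(-48,.045)):
    p,T=tool([*c,z],TYAW,a,ref=tip); robot.move_linear(p,.04 if a<0 else .07,T)
robot.pause(.4); print(robot.get_state()['time'])
a=robot.grab_frame('wrist')[:,:,::-1]; b=robot.grab_frame('scene')[:,:,::-1]
b=cv2.resize(b[220:340,210:350],None,fx=2.8,fy=2.8,interpolation=3)
a=cv2.resize(a,(400,300)); o=np.zeros((340,800,3),np.uint8); o[:300,:400]=a; o[:336,405:797]=b; cv2.imwrite('pics/w6.png',o)
E
```

```text
20.7333
```

View pics/w6.png

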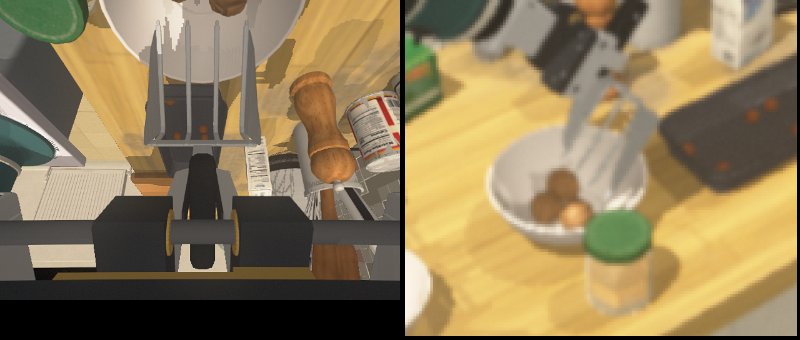

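All three walnuts are in the bowl, which is upright. Retreat, then bring the scoop back above its place on the board and check its pitch.

```bash
python3 - <<'E'
from h import *
tip=(.048,0,.0015); c=BOWL-[0,.022]
p,T=tool([*c,.15],TYAW,-48,ref=tip); robot.move_linear(p,.15,T)
p,T=tool([*(c-[0,.12]),.16],TYAW,0,ref=tip); robot.move_linear(p,.12,T)
p,T=tool(SC+[0,0,.07],SYAW); robot.move_ptp(p,T); robot.pause(.2)
ci=robot.camera_info('wrist'); im=robot.grab_frame('wrist')[:,:,::-1]; cv2.imwrite('pics/w7.png',im)
hsv=cv2.cvtColor(np.ascontiguousarray(im),cv2.COLOR_BGR2HSV); m=(hsv[...,1]<70)&(hsv[...,2]>110); m[:20]=0;m[200:]=0;m[:,:235]=0;m[:,410:]=0
K=np.array([[ci['fx'],0,ci['cx']],[0,ci['fy'],ci['cy']],[0,0,1]])
for a in (0,-2,2):
    R=Rs(SYAW,a); P=np.array([p+R@(np.array([.048,y,.0015])-G) for y in (.042,.014,-.014,-.042)])
    print(a,cv2.projectPoints(P,ci['rvec'],ci['tvec'],K,ci['dist'])[0][:,0].round(1).tolist())
for k in mask_cnts(m,20): print(cv2.boundingRect(k))
s=robot.get_state(); print(s['time'],s['force'],s['ee_pos']-p)
E
```

```text
0 [[251.4, 37.6], [298.4, 37.7], [345.4, 37.8], [392.4, 37.8]]
-2 [[253.1, 45.0], [299.0, 45.2], [344.9, 45.2], [390.7, 45.2]]
2 [[249.5, 30.0], [297.8, 30.2], [346.0, 30.3], [394.2, 30.3]]
(383, 32, 15, 168)
(249, 33, 15, 167)
(341, 33, 10, 167)
(296, 33, 10, 167)
25.4833 [ 0.0597528  -0.71182958 -3.00024822] [0.00041437 0.0005928  0.00026203]
```

```bash
python3 - <<'E'
from h import *
np.set_printoptions(precision=4,suppress=True)
p,T=tool(SC,SYAW)
robot.move_linear(p+[0,0,.012],.12,T); h=robot.move_linear(p-[0,0,.002],.02,T,threshold=3)
s=robot.get_state(); print(h,s['ee_pos']-p,s['force'])
robot.gripper_to(.06); robot.pause(.2); robot.move_linear(s['ee_pos']+[0,0,.15],.15)
robot.pause(.3)
a=robot.grab_frame('wrist')[:,:,::-1]; b=robot.grab_frame('scene')[:,:,::-1]
b=cv2.resize(b[170:350,200:480],None,fx=1.4,fy=1.4,interpolation=3)
a=cv2.resize(a,(400,300)); o=np.zeros((300,800,3),np.uint8); o[:,:400]=a; o[:252,405:797]=b; cv2.imwrite('pics/w8.png',o)
print(robot.get_state()['time'])
E
```

```text
True [-0.0001 -0.0002 -0.0006] [-0.266  -1.2377  6.3503]
29.2583
```

View pics/w8.png

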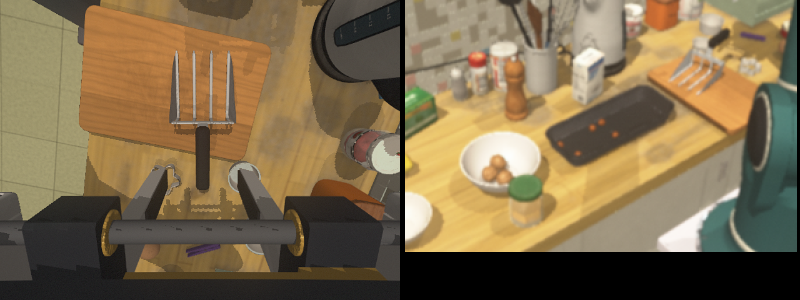

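The scoop stands on the board and has been let go. The three walnuts are in the bowl at (497,167), the five hazelnuts are in the tin, and the mill, carton and jar are where they were.

```bash
python3 -c "
from rig import robot
print(robot.sign_off())"
```

```text
the job is handed in; nothing more can be done
None
```

The job is done and handed in at about 29 s: the three walnuts are in the white bowl, all five hazelnuts are in the tin, and the scoop stands on the chopping board, released.

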